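Turn the leaf of the wrapping sample book

TASK

The sample book on the counter is open with its one loose-turning leaf lying on the right-hand wing. Turn that leaf over the spine by pushing its tabbed edge with the fingertips, and press it down until it lies flat on the left-hand wing, then take the hand away. Push only: do not pinch the leaf or fling it over, do not lift the book or shove it out of place, and leave the tin, the ribbon spool and the stamp standing where they are.

Things in the scene. Friction and masses are not known exactly. Their poses are not given: they have to be found in the camera images.
- stand: Sample book: dark wooden stand, 2.4 kg (+-25 %), loose on rubber feet, foot board 190 x 210 mm. Two wings, each with bound boards, rise outward from the spine in a shallow V, 0.30 rad to the level, and end 106 mm from it along the slope, so the leaf sticks out past them. Origin: centre of the underside. x runs along the spine (away from the robot at yaw 0), y to the left wing, z up.
- spine (a point): The hinge axis of the leaf at the middle of the spine, 40 mm straight above the origin of the stand; axes as the stand's, the hinge runs along x.
- leaf (a joint): Leaf angle q about the spine, rad: 0 = on the right (-y) wing, 1.27 = upright, 2.54 (stop) = flat on the left (+y) wing; starts at 0 to 0.2. The leaf slopes up to the right at q + 0.30 rad to the level (upright at 1.57, past it leaning left). The hinge is stiff (0.12 N m, about 1 N at the edge): the leaf stays where it is left and does not fall by itself.
- leaf_tab (a point): Middle of the outer edge of the leaf's tab, 150 mm from the hinge axis, 84 mm above the worktop when the leaf lies on a wing. The leaf is a rigid light board, 170 mm along the spine, 127 mm from axis to edge, 7 mm thick in all (3 mm along its rim), with a tab 60 mm wide at mid-edge reaching out to 150 mm. Under the tab there is only the worktop.
- leaf_front: Cardboard facing with six samples, 2 mm thick, on the side of the leaf that looks up at the start (turns with the leaf; set back about 5 mm from the edges of the leaf). Origin on the hinge axis at the middle of the spine.
- leaf_back: The like facing on the side that looks down at the start. Origin on the hinge axis at the middle of the spine. Touching both facings at once counts as pinching.
- tin: Bystander: round sweet tin, 65 mm across, 40 mm high, beyond the left wing; origin at the centre of its underside.
- spool: Bystander: ribbon spool lying flat, 66 mm across, 26 mm high, beyond the left wing, nearer the robot; origin at the centre of its underside.
- stamp: Bystander: wooden hand stamp, 32 x 44 x 65 mm high, on the robot's side of the book; origin at the centre of its underside.

How it is judged:
By the outcome, as a careful person would: the job done as asked, in the order asked, and still so for the second after the job is handed in, with the robot touching nothing.
It also fails if it takes over 35 s, if anything falls off the work surface, if the arm or the gripper's body presses on something with over 40 N, if the wrist force passes 120 N, or if a joint passes its speed limit or range.

ROBOT

A 7-joint arm with a two-finger parallel gripper is mounted at the origin on a cart in front of the work surface, level with it; the furniture and walls round the work are solid. World frame = base frame: x ahead of the robot, y to its left, z up, the work surface at z = 0. Lengths are in mm, angles in rad, forces in N, time in s.
With the tool pointing down it reaches from about 400 to 875 mm from the base axis. Payload 4.4 kg.
Tool frame: the origin (TCP) lies midway between the tips of the shut fingers; the grasp point (between the pads) lies ctrl.tcp_to_grasp behind it (ctrl.tcp_to_grasp is the distance from the TCP to the grasp point, in mm); z points along the fingers, y is the line along which they close (so a half turn about z gives the same grasp; the last joint's range is limited). The gripper opens to 85 mm and grips with 20 to 120 N. Pads are 22 mm wide; open, the fingers measure 114 mm over their backs; the gripper's body (76 mm by 85 mm) begins 54 mm behind the grasp point. The pads swing forward as they close: fully open they stand 13 mm farther back than shut.
Start: joints at [-1.241, 0.628, 0.038, 1.517, -0.027, 0.996, -0.02], TCP at [250.582, 599.772, 193.413] pointing down, gripper open.
Joint ranges: [-3.06, 3.06], [-0.37, 2.12], [-1.25, 1.32], [0.18, 2.47], [-1.1, 4.24], [0.23, 1.98], [-2.94, 2.94]. Speed limits (rad/s): [2.57, 2.57, 3.14, 3.14, 3.14, 3.14, 3.14].

INTERFACE

Orientations are given as [roll, pitch, yaw] about the fixed x, y, z axes, in that order (R = Rz(yaw) Ry(pitch) Rx(roll)).
In Python, from cell import ctrl, get_image, get_calibration, workorder, boxes_of, place_of gives the robot as it stands.
- The arm moves only by the tool play_rows, never from a script. Its argument "series" is a list that holds one entry, the list of rows, each a list of 7 numbers: the shift along the world's x, y, z in cm, then the turn, a rotation vector about the world's x, y, z in degrees, then the closure, from 0 (fully open) to 1 (shut). A call has 1 to 20 rows; each row shifts and turns the commanded pose from where the row before left it; what a row does not reach is not made up. A row lasts 1/8 s, in which the tool goes at most 62.5 mm and 10.7 degrees, less where a joint would pass 70% of its speed; a pose out of reach is approached as far as the arm can. A call with a gripper value outside its range is refused whole. The fingers move at their own pace and stop on an object; the grip force is fixed at half the most. Time passes only in rows, so rows that do not move let the fingers close. It gives the time, the measured TCP pose, the force, the opening and the grip force at its end, in the units of the state.
- ctrl.read_state(): the state, without advancing time (a new reading comes with each control period).
- get_image(name): name is "scene" or "side" or "wrist"; returns (picture, depth): 400x640x3 uint8, red, green, blue; 400x640 float32, mm along the optical axis (not along the pixel's ray), 0 where there is no reading.
- get_calibration(name): a dict with "K" (3x3 intrinsics, pixels), "R" (3x3) and "t" (3): a world point X has camera coordinates R X + t; the wrist camera has in their place "mount" (4x4, takes a point from camera to tool coordinates, whose origin is the TCP and whose axes are the flange's). Camera axes: x right, y down, z forward; pixel columns grow to the right and rows downward; lengths in mm; the calibration is good to about 2 mm. A picture is of the moment at which its call begins: read the wrist's pose just before it. get_calibration takes no time and is no camera call.
- workorder.finish_job(): hands the job in; it is judged then, once.
Trained networks look in the newest picture that a camera, given by its name, has taken for a name from the list of things; names that differ only in an ending like _2 or _b are one class to them, and where a whole thing is asked for, a point or a joint stands for the part that bears it (a point fixed in the world has none). Each returns a list of dicts, best first, with "p" (0 to 1); they miss things now and then, are a little off and sometimes report something else, mostly with a low value. They report only what shows in the picture. A call takes as long as a camera call.
- boxes_of(target, camera): "pixel" ([column, row] in pixels, amid what is visible of it).
- place_of(target, camera): "pixel" ([column, row] in pixels: a listed point, or the origin of a listed thing).
The state is a dict: "clock": time; "qpos": joint angles; "qd": joint speeds; "tau": joint torques, N m; "eef_pos": TCP position; "tool_rot": TCP orientation; "force": force on the tool from outside, world axes, zero at the start; "torque": the same for the moment, N m; "width": finger opening in mm; "gripper_force": force on a finger pad.
Only numpy, scipy, OpenCV 4.12 (cv2) and the standard library are available. Lean on these libraries where they do the work, as an engineer would, in place of code of your own. Each camera call takes 0.05 s, during which the arm holds its last target. There are 200 camera calls.

## Working session

There is one attempt and no reset: what is moved stays moved. The work goes in short steps, Python scripts to look and compute and a tool call to move; the robot and the scene stay as the last step left them, time stands still between calls to the robot, and variables do not carry over. Pictures are saved under pics/ and viewed, at most 10 in all, crops included, and the job is handed in when it is done.

Besides the shell and the picture viewer there is one more tool, called after "Request:" as a command line: name --argument value ..., lists and objects as JSON in quotes. play_rows: Moves the arm, as the interface text tells. Its arguments: {"type":"object","properties":{"series":{"type":"array"}},"required":["series"]}

```bash
mkdir -p pics; ls; cat > h.py <<'E'
import numpy as np, cv2
from cell import ctrl, get_image, get_calibration, workorder, boxes_of, place_of
def world(cam,px,depth=None,z=None):
    c=get_calibration(cam);K,R,t=[np.array(c[k]) for k in("K","R","t")]
    r=np.linalg.inv(K)@np.array([px[0],px[1],1.]); o=-R.T@t; d=R.T@r
    if depth is not None: return o+d*depth
    return o+d*(z-o[2])/d[2]
def save(cam,n):
    im,d=get_image(cam); cv2.imwrite(f"pics/{n}.png",im[:,:,::-1]); return im,d
E
python3 - <<'E'
from h import *
np.set_printoptions(precision=1,suppress=True)
s=ctrl.read_state(); print({k:np.round(v,3) for k,v in s.items()},ctrl.tcp_to_grasp)
for cam in("scene","side"):
    im,d=save(cam,cam+"0")
    for n,z in (("stand",0),("spine",40),("leaf_tab",84),("tin",0),("spool",0),("stamp",0)):
        for r in place_of(n,cam)[:2]:
            print(cam,n,r["p"],np.array(r["pixel"]),world(cam,r["pixel"],z=z))
E
```

```text
pics
{'clock': np.float64(0.0), 'qpos': array([-1.2,  0.6,  0. ,  1.5, -0. ,  1. , -0. ]), 'qd': array([-0.,  0., -0., -0., -0., -0., -0.]), 'tau': array([  0. , -56.3,   1.2, -19.3,   0. ,   0. ,   0. ]), 'eef_pos': array([250.3, 599.1, 192.5]), 'tool_rot': array([-3.1,  0. ,  2.7]), 'force': array([-0.7, -0.6,  0.4]), 'torque': array([-0.,  0.,  0.]), 'gripper_force': np.float64(0.0), 'width': np.float64(85.459)} 18.700000000000003
scene stand 0.83 [354.1 250. ] [ 515.2 -117.3    0. ]
scene spine 0.93 [354.6 234.8] [ 518.4 -114.4   40. ]
scene leaf_tab 0.93 [411.7 235.8] [ 558.4 -231.2   84. ]
scene leaf_tab 0.16 [296.2 200.4] [471.3  26.   84. ]
scene tin 0.85 [296.2 199.7] [548.1 129.6   0. ]
scene spool 0.95 [261.6 226.3] [414.2  97.2   0. ]
scene stamp 0.61 [316.7 291.1] [ 374.  -151.9    0. ]
side stand 0.96 [338.7 250.5] [ 516.7 -105.     0. ]
side spine 0.8 [341.2 238.7] [ 521.7 -108.1   40. ]
side leaf_tab 0.95 [360.8 270.7] [ 545.1 -235.8   84. ]
side tin 0.43 [272.7 274.7] [ 372.3 -161.6    0. ]
side spool 0.92 [295.7 192.9] [422.7 109.    0. ]
side stamp 0.91 [273.4 273.9] [ 373.7 -159.6    0. ]
side stamp 0.15 [340.3 252. ] [ 519.8 -109.7    0. ]
```

View pics/scene0.png

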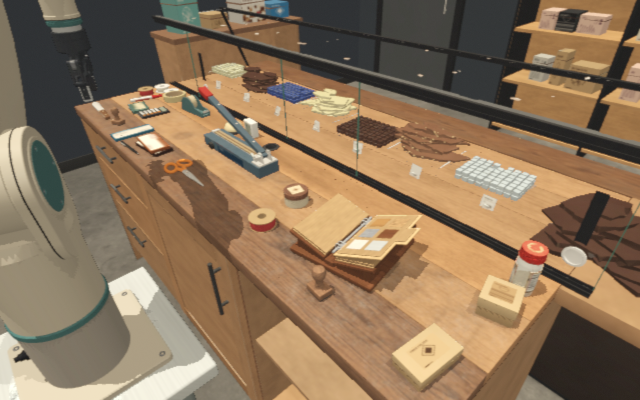

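View pics/side0.png

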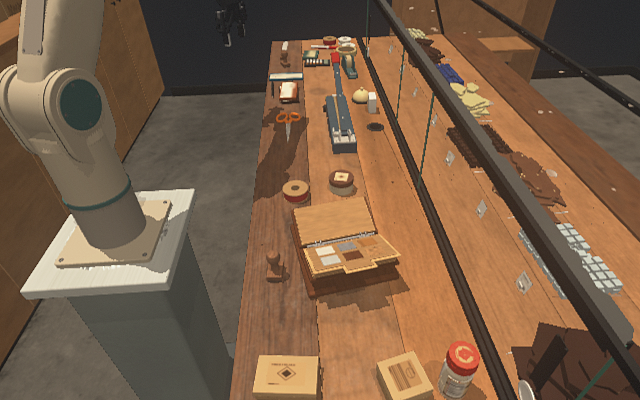

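The book sits near scene px (355,240), with the tab at (412,236). The stamp is in front of it, the spool and tin are on its left, and a glass screen with a rail stands behind. Next I'll triangulate the points and fit planes to the depth.

```bash
cat > m.py <<'E'
from h import *
np.set_printoptions(precision=1,suppress=True)
def tri(a,b):
    P=[];
    for cam in("scene","side"):
        c=get_calibration(cam); P.append(np.array(c["K"])@np.c_[np.array(c["R"]),np.array(c["t"])])
    X=cv2.triangulatePoints(P[0],P[1],np.array(a,float),np.array(b,float))[:,0]; return X[:3]/X[3]
def cloud(cam):
    im,d=get_image(cam); c=get_calibration(cam)
    v,u=np.mgrid[:400,:640]; r=np.stack([u,v,np.ones_like(u)],-1)@np.linalg.inv(np.array(c["K"])).T
    X=(r*d[...,None]-np.array(c["t"]))@np.array(c["R"]); return X,d>0,im
E
python3 - <<'E'
from m import *
bx={}
for n in("stand","spine","leaf_tab","tin","spool","stamp"):
    a=place_of(n,"scene") if False else None
get_image("scene");get_image("side")
for n in("spine","leaf_tab","stand","spool","stamp"):
    a=place_of(n,"scene");b=place_of(n,"side")
    if a and b: print(n,tri(a[0]["pixel"],b[0]["pixel"]))
for cam in("scene","side"):
    X,ok,im=cloud(cam)
    # leaf & left wing
    for n,px in (("tin",{"scene":(296,190),"side":(341,178)}),("rail",{"scene":(400,178),"side":(430,230)}),("rail2",{"scene":(330,142),"side":(400,160)})):
        u,v=px[cam]; print(cam,n,X[v,u])
    m=ok&(X[...,0]>390)&(X[...,0]<660)&(X[...,1]>-290)&(X[...,1]<50)&(X[...,2]>25)&(X[...,2]<250)
    Q=X[m]; np.save(cam+".npy",Q); print(len(Q),Q.min(0),Q.max(0))
    rng=np.random.default_rng(0); rem=Q
    for k in range(3):
        best=None
        for _ in range(600):
            p=rem[rng.choice(len(rem),3,False)]; nn=np.cross(p[1]-p[0],p[2]-p[0]); L=np.linalg.norm(nn)
            if L<500: continue
            nn/=L; i=abs((rem-p[0])@nn)<3
            if best is None or i.sum()>best.sum(): best=i
        S=rem[best]; c=S.mean(0); nn=np.linalg.svd(S-c,full_matrices=False)[2][2]; nn*=np.sign(nn[2])
        print(cam,len(S),c,"n",np.round(nn,3),"tilt",round(float(np.arccos(nn[2])),3),"az",round(float(np.arctan2(nn[1],nn[0])),3),S.min(0),S.max(0))
        rem=rem[~best]
E
```

```text
spine [ 516.1 -114.4   46.4]
leaf_tab [ 543.4 -242.5   95.1]
stand [523.4 -99.4 -13.8]
spool [429.4 113.5  -7. ]
stamp [ 373.3 -159.2   -1.2]
scene tin [539.6 116.   40.7]
scene rail [832.7   8.1   1.7]
scene rail2 [849.6 321.6   2.8]
5860 [ 410.4 -247.1   25.1] [623.5   3.6 101.6]
scene 2537 [ 518.9 -171.9   70.9] n [-0.1  0.4  0.9] tilt 0.395 az 1.768 [ 423.2 -247.1   29.9] [619.4 -74.4 101.6]
scene 2033 [501.  -53.2  52.8] n [ 0.1 -0.3  1. ] tilt 0.3 az -1.385 [ 418.6 -149.4   26.3] [594.4   3.6  67.7]
scene 428 [ 472.8 -168.8   43.8] n [-0.1  0.3  1. ] tilt 0.265 az 1.781 [ 426.4 -227.5   25.2] [623.5 -79.2  59.9]
side tin [542.4 109.   40.6]
side rail [735.4 -58.3  -0.2]
side rail2 [727.7 235.5  -0.5]
6278 [ 390.4 -250.1   25.1] [625.4  11.8 100.9]
side 2739 [ 529.  -174.8   71.2] n [-0.1  0.4  0.9] tilt 0.402 az 1.757 [ 390.4 -250.1   30.9] [623.3 -67.9 100.9]
side 2404 [508.4 -54.5  51.8] n [ 0.1 -0.3  1. ] tilt 0.3 az -1.39 [ 421.9 -147.5   27.2] [598.    2.5  67. ]
side 492 [ 533.  -211.3   57.8] n [ 0.1 -0.8  0.6] tilt 0.955 az -1.389 [ 450.7 -229.4   50.2] [ 625.4 -190.2   66.5]
```

```bash
python3 - <<'E'
from m import *
print([x for x in dir(ctrl) if x[0]!='_'],[x for x in dir(workorder) if x[0]!='_'])
print({k:v for k,v in get_calibration("wrist").items()})
for cam in("scene","side"):
    X,ok,im=cloud(cam)
    print(cam,"obstacle max z per 50mm cell, rows y, cols x 350..900")
    for y in range(-600,250,50):
        r=[]
        for x in range(350,900,50):
            m=ok&(X[...,0]>=x)&(X[...,0]<x+50)&(X[...,1]>=y)&(X[...,1]<y+50)&(X[...,2]<800)
            r.append(int(X[...,2][m].max()) if m.sum()>2 else -9)
        print(y,r)
E
```

```text
['MotionError', 'read_state', 'tcp_to_grasp'] ['finish_job']
{'K': array([[343.1,   0. , 320.3],
       [  0. , 343.1, 201. ],
       [  0. ,   0. ,   1. ]]), 'mount': array([[  -0. ,   -0.9,   -0.3,   81.2],
       [   1. ,    0. ,   -0. ,    0.7],
       [   0. ,   -0.3,    0.9, -179.7],
       [   0. ,    0. ,    0. ,    1. ]])}
scene obstacle max z per 50mm cell, rows y, cols x 350..900
-600 [-9, -9, -9, -9, -9, -9, -9, 0, 100, 58, -9]
-550 [-9, -9, -9, -9, -9, -9, -9, 13, 212, 142, 133]
-500 [1, 2, 2, 1, 45, 2, 1, 306, 304, 145, 145]
-450 [32, 32, 29, 44, 47, 107, 108, 306, 304, 124, 132]
-400 [33, 32, 30, 46, 47, 47, 107, 307, 304, 117, 115]
-350 [2, 2, 2, 3, 2, 2, 1, 306, 304, 1, 305]
-300 [2, 3, 2, 2, 2, 2, 2, 307, 304, 305, 39]
-250 [3, 79, 91, 101, 100, 92, 2, 306, 304, 305, 39]
-200 [66, 74, 81, 85, 88, 90, 2, 307, 305, 2, 2]
-150 [64, 56, 60, 64, 67, 68, 1, 307, 304, 2, 3]
-100 [2, 59, 57, 55, 53, 31, 2, 307, 304, 2, 305]
-50 [3, 66, 67, 67, 66, 3, 3, 307, 304, 306, 41]
0 [3, 3, 2, -9, 67, 1, 2, 307, 304, 2, 17]
50 [27, 28, 27, 41, 40, 2, 12, 307, 304, 2, 2]
100 [28, 28, 
[... 328 characters left out ...]
7, 304, 146, 140]
-450 [31, 32, 31, 1, 48, 105, 109, 307, 304, 141, 135]
-400 [32, 32, 32, 2, 47, 47, 106, 307, 304, 117, -9]
-350 [2, 1, 2, 2, 3, 2, 2, 306, 304, 2, 305]
-300 [2, 3, 2, 2, 2, 2, 3, 306, 304, 306, 38]
-250 [2, 54, 92, 101, 100, 92, 2, 307, 304, 304, 39]
-200 [64, 70, 79, 84, 87, 88, 2, 306, 304, 2, 2]
-150 [62, 54, 58, 62, 66, 66, 2, 306, 304, 3, 3]
-100 [2, 61, 58, 54, 52, 36, 2, 306, 304, 2, 306]
-50 [1, 67, 67, 66, 66, 1, 2, 306, 304, 305, 40]
0 [2, 2, -423, -9, 65, 15, 2, 306, 304, 2, 19]
50 [27, 28, 26, 40, 41, 3, 2, 307, 304, 2, 3]
100 [26, 27, 26, 41, 42, 2, 17, 306, 305, 2, 48]
150 [1, 1, 3, 39, 38, 3, 2, 306, 305, 306, 48]
200 [2, 3, 2, 1, 3, 1, 2, 306, 305, 305, 50]
```

Request:
play_rows --series '[[[2.5, -5.6, 0.5, 0, 0, -6.7, 1], [2.5, -5.6, 0.5, 0, 0, -6.7, 1], [2.5, -5.6, 0.5, 0, 0, -6.7, 1], [2.5, -5.6, 0.5, 0, 0, -6.7, 1], [2.5, -5.6, 0.5, 0, 0, -6.7, 1], [2.5, -5.6, 0.5, 0, 0, -6.7, 1], [2.5, -5.6, 0.5, 0, 0, -6.7, 1], [2.5, -5.6, 0.5, 0, 0, -6.6, 1], [1.3, -5.7, 0, 0, 0, 0, 1], [1.3, -5.7, 0, 0, 0, 0, 1], [1.3, -5.7, 0, 0, 0, 0, 1], [1.3, -5.7, 0, 0, 0, 0, 1], [1.3, -5.7, 0, 0, 0, 0, 1], [1.3, -5.7, 0, 0, 0, 0, 1], [1.3, -5.7, 0, 0, 0, 0, 1], [1.3, -5.7, 0, 0, 0, 0, 1], [0, 0, 0, 0, 0, 0, 1]]]'

```text
clock: 3.62
eef_pos: [553.3, -310.8, 233.2]
tool_rot: [-3.14, 0.004, 1.804]
force: [-0.7, 0.7, 0.1]
width: 0.3
gripper_force: 0.0
```

Request:
play_rows --series '[[[0, 0.1, 0, 0, 0, -2.5, 1], [0, 0.1, 0, 8.8, 1.7, 0, 1], [0, 0.1, 0, 8.8, 1.7, 0, 1], [0, 0.1, 0, 8.8, 1.7, 0, 1], [0, 0.1, 0, 8.8, 1.7, 0, 1], [0, 0.1, 0, 8.8, 1.7, 0, 1], [0, 0, -2.5, 0, 0, 0, 1], [0, 0, -2.5, 0, 0, 0, 1], [0, 0, -2.5, 0, 0, 0, 1], [0, 0, -2.5, 0, 0, 0, 1], [0, 0, 0, 0, 0, 0, 1], [0, 0, 0, 0, 0, 0, 1]]]'

```text
clock: 5.12
eef_pos: [555.0, -298.3, 134.2]
tool_rot: [3.134, -0.781, 1.772]
force: [-0.5, -0.2, 0.9]
width: 0.1
gripper_force: 0.0
```

```bash
python3 - <<'E'
from m import *
from scipy.spatial.transform import Rotation as Ro
s=ctrl.read_state(); print(s["eef_pos"],s["force"],np.round(s["qpos"],2)); print(np.round(Ro.from_euler("xyz",s["tool_rot"]).as_matrix(),2))
im,_=save("side","s1"); a=cv2.resize(im[140:340,220:480],(780,600)); cv2.imwrite("pics/s1c.png",a[:,:,::-1])
E
```

```text
[ 555.  -298.3  134.2] [-0.5 -0.2  0.9] [ 0.7  1.1  0.2  1.  -0.6  1.8  1.1]
[[-0.1  1.  -0.1]
 [ 0.7  0.2  0.7]
 [ 0.7  0.  -0.7]]
```

View pics/s1c.png

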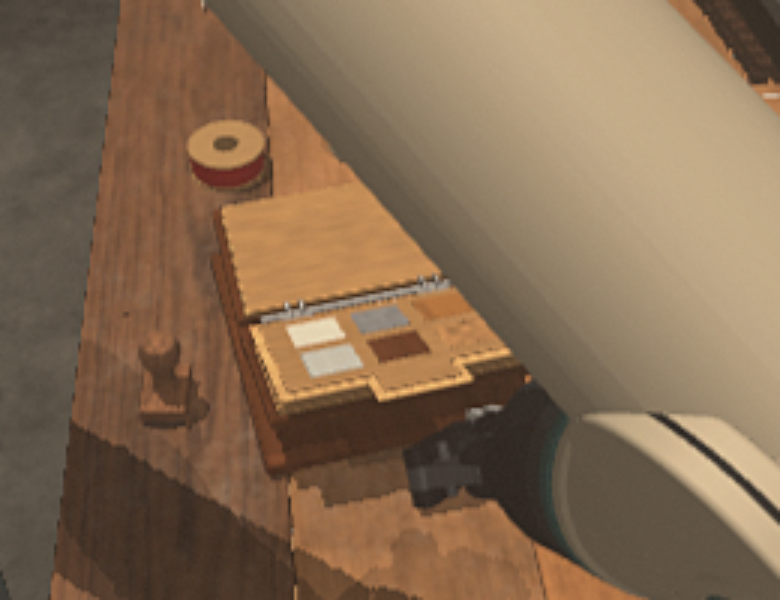

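The fingertips are just outside the tab and aligned with it: the tip is near crop px (410,485) and the tab near (420,385). Next I slide them under along the tool axis.

Request:
play_rows --series '[[[-0.3, 1.6, -1.8, 0, 0, 0, 1], [-0.3, 1.6, -1.8, 0, 0, 0, 1], [-0.3, 1.6, -1.8, 0, 0, 0, 1], [-0.3, 1.6, -1.8, 0, 0, 0, 1], [0, 0, 0, 0, 0, 0, 1]]]'

```text
clock: 5.8
eef_pos: [542.7, -232.8, 61.9]
tool_rot: [3.135, -0.784, 1.773]
force: [-0.0, -0.4, -0.3]
width: -0.2
gripper_force: 0.0
```

```bash
python3 - <<'E'
from m import *
s=ctrl.read_state(); print(s["eef_pos"],s["force"],np.round(s["tool_rot"],3))
X,ok,im=cloud("side")
for y in range(-300,60,40):
    m=ok&(abs(X[...,1]-y)<20)&(X[...,2]>110)&(X[...,0]>400)&(X[...,0]<640)
    if m.sum(): print(y,X[m].min(0),X[m].max(0))
cv2.imwrite("pics/s2.png",cv2.resize(im[140:340,220:480],(780,600))[:,:,::-1])
im,_=get_image("scene"); cv2.imwrite("pics/s3.png",cv2.resize(im[130:330,260:520],(780,600))[:,:,::-1])
E
```

```text
[ 542.7 -232.8   61.9] [-0.  -0.4 -0.3] [ 3.1 -0.8  1.8]
-300 [ 500.5 -319.9  122.5] [ 541.  -285.   158.3]
-260 [ 537.2 -278.6  111.4] [ 538.4 -274.8  116.6]
```

View pics/s2.png

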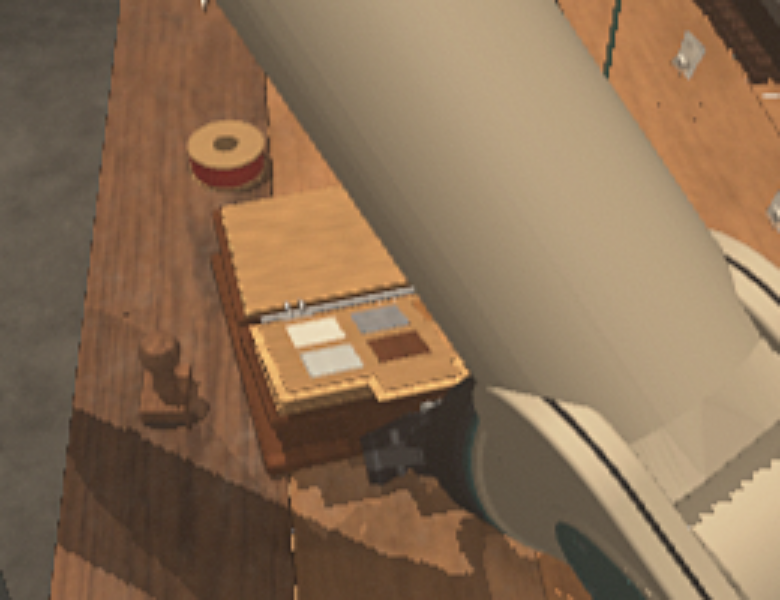

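The fingers are under the tab without contact, and the forearm is clear of the book. Next I work out the arc.

```bash
cat > arc.py <<'E'
import numpy as np
yaw=.19; O=np.array([516.5,-108.]); 
def tcp(th,a,rho=133):
    t,A=np.radians(th),np.radians(a); u=np.array([np.cos(t),np.sin(t)])
    n=np.array([-np.sin(A),np.cos(A)]); d=-np.array([np.cos(A),np.sin(A)])
    if a>t*57.2958: p=150*u-11*n+(150-rho)*d
    else: p=rho*u+(2+9*abs(np.cos(A-t))+0)*np.array([np.sin(t),-np.cos(t)])
    s,z=p; return np.array([O[0]+np.sin(yaw)*s,O[1]-np.cos(yaw)*s,40+z])
def rows(ths,a_of,start,a0):
    c=np.array(start,float); ac=a0; out=[]
    for th in ths:
        p=tcp(th,a_of(th)); dlt=np.round((p-c)/10,1); c=c+dlt*10
        da=a_of(th)-ac; ac+=da; r=-da
        out.append([*map(float,dlt),round(r*.982,1)+0.,round(r*.189,1)+0.,0,1])
    return out,c
E
python3 - <<'E'
from arc import *
import json
a_of=lambda th: float(np.clip(th,45,75))
ths=[23]+list(range(27,164,4))+[163.]
r,c=rows(ths,a_of,[542.7,-232.8,61.9],45.)
for t,x in zip(ths,r): print(t,json.dumps(x))
print(c)
E
```

```text
23 [-0.1, -0.7, 1.7, 0.0, 0.0, 0, 1]
27 [-0.1, 0.5, 0.9, 0.0, 0.0, 0, 1]
31 [-0.1, 0.5, 1.0, 0.0, 0.0, 0, 1]
35 [-0.1, 0.5, 0.8, 0.0, 0.0, 0, 1]
39 [-0.1, 0.6, 0.9, 0.0, 0.0, 0, 1]
43 [-0.1, 0.7, 0.8, 0.0, 0.0, 0, 1]
47 [-0.2, 0.7, 0.7, -2.0, -0.4, 0, 1]
51 [-0.1, 0.6, 0.7, -3.9, -0.8, 0, 1]
55 [-0.1, 0.7, 0.6, -3.9, -0.8, 0, 1]
59 [-0.1, 0.7, 0.5, -3.9, -0.8, 0, 1]
63 [-0.2, 0.8, 0.6, -3.9, -0.8, 0, 1]
67 [-0.1, 0.8, 0.4, -3.9, -0.8, 0, 1]
71 [-0.2, 0.8, 0.4, -3.9, -0.8, 0, 1]
75 [-0.2, 0.9, 0.4, -3.9, -0.8, 0, 1]
79 [-0.1, 0.8, 0.3, 0.0, 0.0, 0, 1]
83 [-0.2, 0.9, 0.2, 0.0, 0.0, 0, 1]
87 [-0.2, 0.9, 0.1, 0.0, 0.0, 0, 1]
91 [-0.2, 1.0, 0.1, 0.0, 0.0, 0, 1]
95 [-0.1, 0.9, 0.1, 0.0, 0.0, 0, 1]
99 [-0.2, 0.9, -0.1, 0.0, 0.0, 0, 1]
103 [-0.2, 1.0, -0.1, 0.0, 0.0, 0, 1]
107 [-0.2, 0.9, -0.2, 0.0, 0.0, 0, 1]
111 [-0.2, 0.9, -0.2, 0.0, 0.0, 0, 1]
115 [-0.1, 0.9, -0.4, 0.0, 0.0, 0, 1]
119 [-0.2, 0.9, -0.3, 0.0, 0.0, 0, 1]
123 [-0.2, 0.8, -0.5, 0.0, 0.0, 0, 1]
127 [-0.1, 0.8, -0.5, 0.0, 0.0, 0, 1]
131 [-0.2, 0.8, -0.6, 0.0, 0.0, 0, 1]
135 [-0.1, 0.8, -0.6, 0.0, 0.0, 0, 1]
139 [-0.1, 0.7, -0.7, 0.0, 0.0, 0, 1]
143 [-0.2, 0.6, -0.8, 0.0, 0.0, 0, 1]
147 [-0.1, 0.6, -0.7, 0.0, 0.0, 0, 1]
151 [-0.1, 0.5, -0.9, 0.0, 0.0, 0, 1]
155 [-0.1, 0.5, -0.8, 0.0, 0.0, 0, 1]
159 [-0.0, 0.4, -0.9, 0.0, 0.0, 0, 1]
163 [-0.1, 0.3, -1.0, 0.0, 0.0, 0, 1]
163.0 [-0.0, 0.0, 0.0, 0.0, 0.0, 0, 1]
[492.7  16.2  80.9]
```

Request:
play_rows --series '[[[-0.1, -0.7, 1.7, 0, 0, 0, 1], [-0.1, 0.5, 0.9, 0, 0, 0, 1], [-0.1, 0.5, 1.0, 0, 0, 0, 1], [-0.1, 0.5, 0.8, 0, 0, 0, 1], [-0.1, 0.6, 0.9, 0, 0, 0, 1], [-0.1, 0.7, 0.8, 0, 0, 0, 1], [-0.2, 0.7, 0.7, -2.0, -0.4, 0, 1], [-0.1, 0.6, 0.7, -3.9, -0.8, 0, 1], [0, 0, 0, 0, 0, 0, 1]]]'

```text
clock: 7.02
eef_pos: [534.6, -198.4, 138.5]
tool_rot: [3.131, -0.677, 1.776]
force: [0.1, -0.1, 0.9]
width: -0.0
gripper_force: 0.0
```

```bash
python3 - <<'E'
from m import *
s=ctrl.read_state(); print(s["eef_pos"],s["force"],np.round(s["tool_rot"],3))
im,_=get_image("scene"); a=cv2.resize(im[150:310,250:460],(788,600)); cv2.imwrite("pics/s4.png",a[:,:,::-1])
E
```

```text
[ 534.6 -198.4  138.5] [ 0.1 -0.1  0.9] [ 3.1 -0.7  1.8]
```

View pics/s4.png

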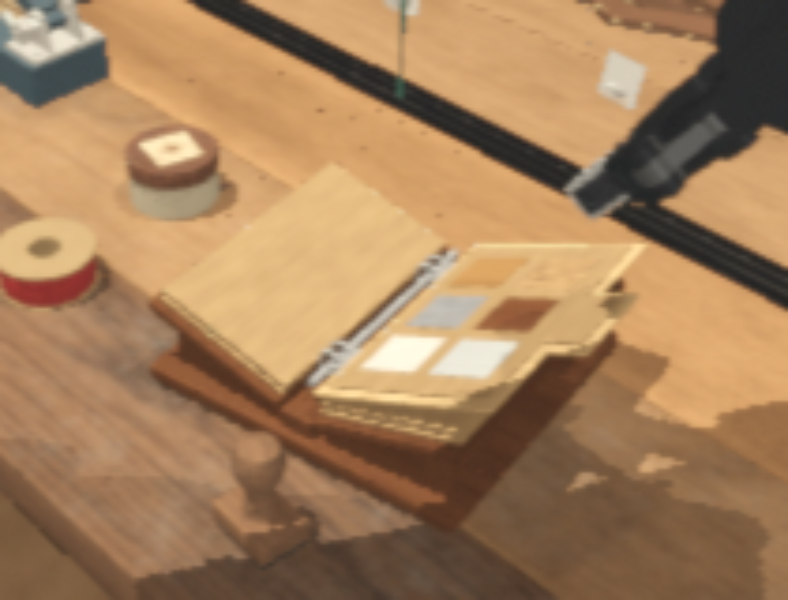

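The leaf is still low and the fingertips, at crop px (590,190), have slipped past the tab edge. I'll measure the leaf again.

```bash
python3 - <<'E'
from m import *
yaw=.19;O=np.array([516.5,-108.])
ex=np.array([np.cos(yaw),np.sin(yaw)]); ey=np.array([-np.sin(yaw),np.cos(yaw)])
for cam in("scene","side"):
    X,ok,im=cloud(cam); P=X[ok]; l=P[:,:2]-O; xp=l@ex; s=-(l@ey); z=P[:,2]
    m=(abs(xp)<75)&(s>15)&(s<100)&(z>40)&(z<120)
    f=np.polyfit(s[m],z[m],1); 
    for _ in range(6):
        g=m&(abs(z-np.polyval(f,s))<6); f=np.polyfit(s[g],z[g],1)
    print(cam,"tilt",np.arctan(f[0]),"z0",f[1],g.sum())
    b=(s>100)&(s<175)&(z>70)&(z<125)&(abs(z-np.polyval(f,s))<8)
    for a in range(-90,91,15):
        k=b&(abs(xp-a)<7.5)
        if k.sum(): print(a,"smax",s[k].max().round(1),"z there",z[k][s[k].argmax()].round(1))
    for n in("leaf_tab","spine","stand"):
        r=place_of(n,cam); print(n,r[0]["p"],np.array(r[0]["pixel"])) if r else None
E
```

```text
scene tilt 0.4073982304852146 z0 43.88723428946631 1405
-90 smax 115.9 z there 91.6
-75 smax 116.4 z there 89.6
-60 smax 116.0 z there 90.6
-45 smax 116.9 z there 90.5
-30 smax 138.1 z there 101.5
-15 smax 137.3 z there 99.4
0 smax 138.1 z there 98.6
15 smax 138.1 z there 100.2
30 smax 137.9 z there 102.0
45 smax 117.2 z there 91.3
60 smax 117.3 z there 90.0
75 smax 117.4 z there 89.3
90 smax 116.4 z there 90.2
leaf_tab 0.96 [408.5 238.8]
spine 0.95 [353.3 235. ]
stand 0.61 [352.6 248.7]
side tilt 0.4081651329638422 z0 42.51349395769643 1066
-90 smax 117.1 z there 89.6
-75 smax 118.1 z there 89.1
-60 smax 118.1 z there 89.5
-45 smax 118.1 z there 88.7
-30 smax 139.8 z there 99.6
-15 smax 140.6 z there 101.2
0 smax 140.6 z there 99.3
15 smax 140.0 z there 100.6
30 smax 140.6 z there 101.3
45 smax 119.5 z there 89.4
60 smax 118.9 z there 90.0
75 smax 119.5 z there 91.9
90 smax 119.4 z there 92.8
leaf_tab 0.63 [361.4 269.7]
spine 0.84 [342.8 240. ]
stand 0.94 [340.4 249.9]
```

```bash
python3 - <<'E'
from m import *
for cam in("scene","side"):
    c=get_calibration(cam)
    for p in ([534.6,-198.4,138.5],[542.7,-232.8,61.9],[543.4,-243.5,98]):
        q=np.array(c["K"])@(np.array(c["R"])@np.array(p)+np.array(c["t"])); print(cam,p,q[:2]/q[2])
X,ok,im=cloud("scene")
# finger cloud: points near current tool axis
P=X[ok]; T=np.array([534.6,-198.4,138.5]); s=ctrl.read_state()
from scipy.spatial.transform import Rotation as Ro
R=Ro.from_euler("xyz",s["tool_rot"]).as_matrix(); L=(P-np.array(s["eef_pos"]))@R
m=(abs(L[:,0])<40)&(abs(L[:,1])<60)&(L[:,2]>-90)&(L[:,2]<25)&(P[:,2]>115)
for z in range(-90,25,8):
    k=m&(abs(L[:,2]-z)<4)
    if k.sum(): print(z,k.sum(),L[k].min(0),L[k].max(0))
E
```

```text
scene [534.6, -198.4, 138.5] [393.3 211.3]
scene [542.7, -232.8, 61.9] [406.3 248.2]
scene [543.4, -243.5, 98] [412.9 236.5]
side [534.6, -198.4, 138.5] [353.4 235.5]
side [542.7, -232.8, 61.9] [358.9 277.2]
side [543.4, -243.5, 98] [360.7 269. ]
-90 22 [ -7.6 -36.6 -89.9] [ 15.1  -8.  -86.1]
-82 23 [ -9.5 -33.4 -85.9] [ 15.2   6.6 -79.6]
-66 34 [ -8.5 -16.  -68.6] [ 12.8   2.5 -62.1]
-58 44 [ -9.2 -16.7 -61.8] [ 13.    1.9 -54.1]
-50 43 [ -8.7 -17.4 -54. ] [ 12.6  -6.  -46. ]
-42 26 [ -8.9 -14.9 -45.9] [ 12.8   1.9 -38.3]
-34 6 [ -5.5  -8.9 -37.6] [  6.5  -6.8 -35.1]
```

View pics/s3.png

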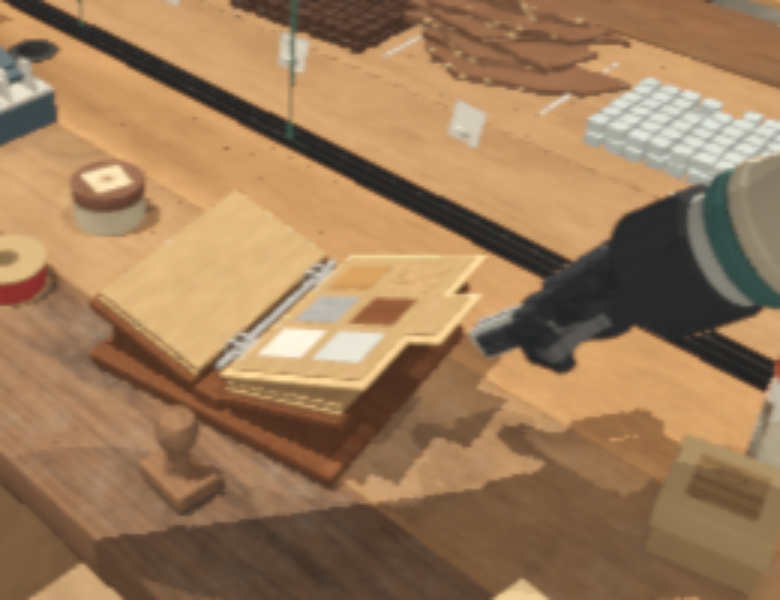

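```bash
cat > tip.py <<'E'
from m import *
from scipy.spatial.transform import Rotation as Ro
def tip(cam,zmin=115):
    s=ctrl.read_state(); R=Ro.from_euler("xyz",s["tool_rot"]).as_matrix()
    X,ok,im=cloud(cam); P=X[ok]; L=(P-np.array(s["eef_pos"]))@R
    m=(abs(L[:,0])<30)&(abs(L[:,1])<40)&(L[:,2]>-60)&(L[:,2]<40)&(P[:,2]>zmin)
    k=L[m]; print(cam,len(k),"ztip",np.sort(k[:,2])[-5:] if len(k) else None, k.min(0),k.max(0)) if len(k) else print(cam,"none")
E
python3 - <<'E'
from tip import *
tip("scene"); tip("side")
s=ctrl.read_state(); print(s["width"],s["eef_pos"],s["qpos"])
E
```

```text
scene 109 ztip [-37.7 -37.4 -37.  -36.5 -36.1] [ -9.1 -16.2 -59.9] [ 13.1   5.7 -36.1]
side 7 ztip [-47.  -46.  -45.4 -40.6 -40.3] [-10.6  -9.9 -60. ] [ -6.6  -6.5 -40.3]
-0.09591419843654718 [ 533.5 -200.4  136.2] [ 0.5  0.9  0.2  1.4 -0.6  1.5  1.1]
```

The depth data and pictures agree that the real fingertips end about 36 mm short of the reported TCP along the tool axis. That explains the miss. I'll back out and re-enter allowing for it.

Request:
play_rows --series '[[[0.7, -3.8, 0.5, 2.9, 0.6, 0, 1], [0.7, -3.8, 0.5, 3.0, 0.5, 0, 1], [0, 0, -2.2, 0, 0, 0, 1], [0, 0, -2.1, 0, 0, 0, 1], [-0.3, 1.7, -1.7, 0, 0, 0, 1], [-0.3, 1.7, -1.7, 0, 0, 0, 1], [-0.3, 1.6, -1.7, 0, 0, 0, 1], [-0.3, 1.6, -1.7, 0, 0, 0, 1], [0, 0, 0, 0, 0, 0, 1]]]'

```text
clock: 8.75
eef_pos: [534.8, -206.3, 34.8]
tool_rot: [3.135, -0.787, 1.774]
force: [0.6, -0.3, 0.2]
width: 0.3
gripper_force: 0.0
```

```bash
python3 - <<'E'
from tip import *
s=ctrl.read_state(); print(s["eef_pos"],s["force"],np.round(s["tool_rot"],3))
im,_=get_image("scene"); a=cv2.resize(im[150:310,250:460],(788,600)); cv2.imwrite("pics/s5.png",a[:,:,::-1])
E
```

```text
[ 534.8 -206.3   34.8] [ 0.6 -0.3  0.2] [ 3.1 -0.8  1.8]
```

View pics/s5.png

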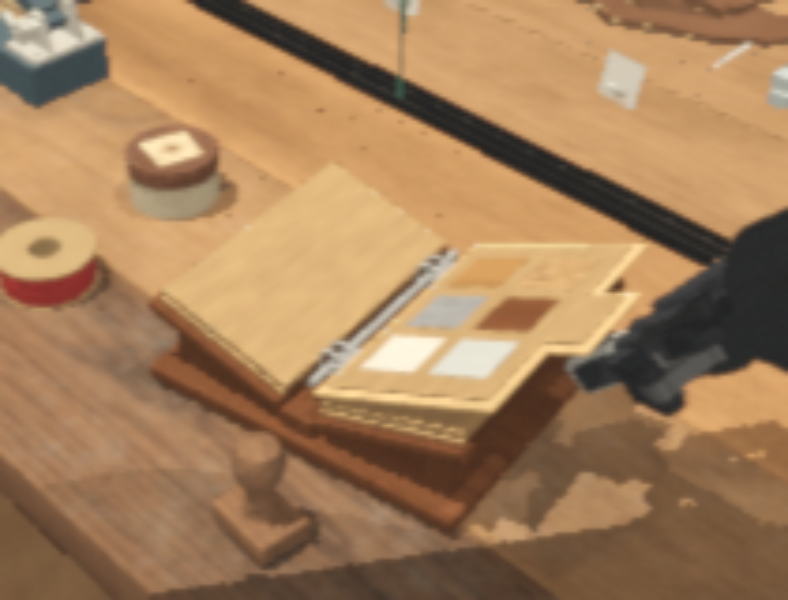

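The tip is now under the tab, at crop px (572,362). I'll recompute the arc with the 36 mm offset.

```bash
cat >> arc.py <<'E'
_t=tcp
def tcp(th,a,rho=130):
    A=np.radians(a); s,z=-36*np.cos(A),-36*np.sin(A)
    return _t(th,a,rho)+np.array([np.sin(yaw)*s,-np.cos(yaw)*s,z])
E
python3 - <<'E'
from arc import *
import json
a_of=lambda th: float(np.clip(th,45,75))
ths=[23]+list(range(27,164,4))
r,c=rows(ths,a_of,[535.2,-207.5,35.5],45.)
for t,x in zip(ths,r): print(t,json.dumps(x),np.round(tcp(t,a_of(t))))
E
```

```text
23 [0.1, -0.5, 1.6, 0.0, 0.0, 0, 1] [ 537. -212.   51.]
27 [-0.0, 0.5, 0.9, 0.0, 0.0, 0, 1] [ 536. -208.   61.]
31 [-0.1, 0.4, 0.9, 0.0, 0.0, 0, 1] [ 535. -203.   70.]
35 [-0.2, 0.6, 0.9, 0.0, 0.0, 0, 1] [ 534. -197.   79.]
39 [-0.1, 0.6, 0.9, 0.0, 0.0, 0, 1] [ 533. -191.   87.]
43 [-0.1, 0.7, 0.7, 0.0, 0.0, 0, 1] [ 531. -184.   95.]
47 [-0.1, 0.6, 0.7, -2.0, -0.4, 0, 1] [ 530. -179.  101.]
51 [-0.1, 0.4, 0.5, -3.9, -0.8, 0, 1] [ 529. -174.  106.]
55 [-0.1, 0.5, 0.4, -3.9, -0.8, 0, 1] [ 528. -170.  111.]
59 [-0.1, 0.5, 0.4, -3.9, -0.8, 0, 1] [ 527. -165.  115.]
63 [-0.1, 0.5, 0.4, -3.9, -0.8, 0, 1] [ 526. -160.  119.]
67 [-0.1, 0.5, 0.4, -3.9, -0.8, 0, 1] [ 525. -154.  122.]
71 [-0.1, 0.6, 0.3, -3.9, -0.8, 0, 1] [ 524. -148.  125.]
75 [-0.1, 0.6, 0.2, -3.9, -0.8, 0, 1] [ 523. -142.  128.]
79 [-0.2, 0.9, 0.3, 0.0, 0.0, 0, 1] [ 521. -134.  131.]
83 [-0.1, 0.8, 0.2, 0.0, 0.0, 0, 1] [ 520. -125.  133.]
87 [-0.2, 0.9, 0.2, 0.0, 0.0, 0, 1] [ 518. -116.  134.]
91 [-0.2, 0.9, 0.1, 0.0, 0.0, 0, 1] [ 516. -107.  135.]
95 [-0.2, 1.0, 0.0, 0.0, 0.0, 0, 1] [515. -98. 136.]
99 [-0.1, 0.9, -0.0, 0.
[... 210 characters left out ...]
, -0.3, 0.0, 0.0, 0, 1] [506. -53. 127.]
119 [-0.2, 0.8, -0.3, 0.0, 0.0, 0, 1] [504. -44. 123.]
123 [-0.2, 0.9, -0.5, 0.0, 0.0, 0, 1] [503. -36. 119.]
127 [-0.1, 0.8, -0.5, 0.0, 0.0, 0, 1] [501. -28. 114.]
131 [-0.2, 0.7, -0.6, 0.0, 0.0, 0, 1] [500. -20. 108.]
135 [-0.1, 0.7, -0.6, 0.0, 0.0, 0, 1] [498. -13. 102.]
139 [-0.1, 0.7, -0.6, 0.0, 0.0, 0, 1] [497.  -6.  95.]
143 [-0.1, 0.6, -0.8, 0.0, 0.0, 0, 1] [496.  -0.  88.]
147 [-0.2, 0.6, -0.7, 0.0, 0.0, 0, 1] [495.   6.  80.]
151 [-0.1, 0.5, -0.9, 0.0, 0.0, 0, 1] [494.  11.  72.]
155 [-0.0, 0.5, -0.8, 0.0, 0.0, 0, 1] [493.  15.  63.]
159 [-0.1, 0.4, -0.9, 0.0, 0.0, 0, 1] [492.  19.  55.]
163 [-0.1, 0.3, -0.9, 0.0, 0.0, 0, 1] [491.  23.  45.]
```

Request:
play_rows --series '[[[0.1, -0.5, 1.6, 0, 0, 0, 1], [0, 0.5, 0.9, 0, 0, 0, 1], [-0.1, 0.4, 0.9, 0, 0, 0, 1], [-0.2, 0.6, 0.9, 0, 0, 0, 1], [-0.1, 0.6, 0.9, 0, 0, 0, 1], [-0.1, 0.7, 0.7, 0, 0, 0, 1], [-0.1, 0.6, 0.7, -2.0, -0.4, 0, 1], [0, 0, 0, 0, 0, 0, 1]]]'

```text
clock: 9.8
eef_pos: [530.9, -179.4, 102.8]
tool_rot: [3.131, -0.747, 1.776]
force: [0.1, -0.1, -0.0]
width: -0.2
gripper_force: 0.0
```

```bash
cat > leaf.py <<'E'
from m import *
yaw=.19;O=np.array([516.5,-108.])
ex=np.array([np.cos(yaw),np.sin(yaw)]); ey=np.array([-np.sin(yaw),np.cos(yaw)])
def leaf(cams=("scene","side")):
    s=ctrl.read_state(); print(s["clock"],s["eef_pos"],s["force"])
    for cam in cams:
        X,ok,im=cloud(cam); P=X[ok]; l=P[:,:2]-O; xp=l@ex; y=l@ey; z=P[:,2]-40
        r=np.hypot(y,z); m=(abs(xp)<80)&(abs(xp-2)>25)&(r>60)&(r<122)&(z>0)
        h=np.histogram(np.degrees(np.arctan2(z[m],-y[m])),bins=range(0,181,4)); i=np.argsort(-h[0])[:6]
        print(cam,"angle:count",[(int(h[1][k]),int(h[0][k])) for k in i])
E
python3 -c "
from leaf import *
leaf()"
```

```text
9.8 [ 530.9 -179.4  102.8] [ 0.1 -0.1 -0. ]
scene angle:count [(12, 644), (164, 637), (8, 168), (48, 110), (52, 104), (168, 36)]
side angle:count [(164, 637), (12, 380), (8, 228), (4, 81), (44, 47), (168, 44)]
```

The leaf is at about 48° and following the fingers. I'll continue.

Request:
play_rows --series '[[[-0.1, 0.4, 0.5, -3.9, -0.8, 0, 1], [-0.1, 0.5, 0.4, -3.9, -0.8, 0, 1], [-0.1, 0.5, 0.4, -3.9, -0.8, 0, 1], [-0.1, 0.5, 0.4, -3.9, -0.8, 0, 1], [-0.1, 0.5, 0.4, -3.9, -0.8, 0, 1], [-0.1, 0.6, 0.3, -3.9, -0.8, 0, 1], [-0.1, 0.6, 0.2, -3.9, -0.8, 0, 1], [-0.2, 0.9, 0.3, 0, 0, 0, 1], [-0.1, 0.8, 0.2, 0, 0, 0, 1], [-0.2, 0.9, 0.2, 0, 0, 0, 1], [-0.2, 0.9, 0.1, 0, 0, 0, 1], [-0.2, 1.0, 0, 0, 0, 0, 1], [-0.1, 0.9, 0, 0, 0, 0, 1], [0, 0, 0, 0, 0, 0, 1]]]'

```text
clock: 11.65
eef_pos: [513.3, -89.8, 135.5]
tool_rot: [3.133, -0.261, 1.774]
force: [-0.1, 0.5, -0.5]
width: 0.0
gripper_force: 0.0
```

```bash
python3 -c "
from leaf import *
leaf()
print(np.round(ctrl.read_state()['tool_rot'],3))"
```

```text
11.65 [513.3 -89.8 135.5] [-0.1  0.5 -0.5]
scene angle:count [(96, 873), (12, 639), (164, 364), (8, 172), (100, 44), (4, 33)]
side angle:count [(96, 1262), (12, 703), (8, 305), (92, 139), (4, 91), (164, 45)]
[ 3.1 -0.3  1.8]
```

Request:
play_rows --series '[[[-0.2, 0.9, -0.1, 0, 0, 0, 1], [-0.2, 0.9, -0.2, 0, 0, 0, 1], [-0.2, 0.9, -0.3, 0, 0, 0, 1], [-0.1, 0.9, -0.3, 0, 0, 0, 1], [-0.2, 0.8, -0.3, 0, 0, 0, 1], [-0.2, 0.9, -0.5, 0, 0, 0, 1], [-0.1, 0.8, -0.5, 0, 0, 0, 1], [-0.2, 0.7, -0.6, 0, 0, 0, 1], [-0.1, 0.7, -0.6, 0, 0, 0, 1], [-0.1, 0.7, -0.6, 0, 0, 0, 1], [-0.1, 0.6, -0.8, 0, 0, 0, 1], [-0.2, 0.6, -0.7, 0, 0, 0, 1], [-0.1, 0.5, -0.9, 0, 0, 0, 1], [0, 0, 0, 0, 0, 0, 1]]]'

```text
clock: 13.5
eef_pos: [492.8, 8.4, 70.7]
tool_rot: [3.134, -0.261, 1.773]
force: [0.6, 0.1, -0.3]
width: 0.1
gripper_force: 0.0
```

```bash
python3 -c "
from leaf import *
leaf()"
```

```text
13.5 [492.8   8.4  70.7] [ 0.6  0.1 -0.3]
scene angle:count [(148, 986), (12, 634), (8, 170), (164, 84), (144, 62), (4, 33)]
side angle:count [(148, 1104), (12, 702), (8, 305), (144, 115), (4, 82), (152, 8)]
```

Request:
play_rows --series '[[[0, 0.5, -0.8, 0, 0, 0, 1], [-0.1, 0.4, -0.9, 0, 0, 0, 1], [-0.1, 0.3, -0.9, 0, 0, 0, 1], [0, 0, 0, 0, 0, 0, 1]]]'

```text
clock: 14.1
eef_pos: [491.6, 20.1, 45.4]
tool_rot: [3.132, -0.261, 1.773]
force: [0.1, -0.3, 3.7]
width: 0.1
gripper_force: 1.9
```

```bash
python3 -c "
from leaf import *
leaf()"
```

```text
14.1 [491.6  20.1  45.4] [ 0.1 -0.3  3.7]
scene angle:count [(160, 739), (12, 642), (156, 225), (8, 160), (4, 38), (168, 15)]
side angle:count [(160, 822), (12, 706), (8, 306), (156, 259), (4, 85), (164, 3)]
```

Request:
play_rows --series '[[[0, 0, -0.1, 0, 0, 0, 1], [0, 0, -0.1, 0, 0, 0, 1], [0, 0, -0.1, 0, 0, 0, 1], [0, 0, 0, 0, 0, 0, 1]]]'

```text
clock: 14.7
eef_pos: [491.8, 20.4, 44.7]
tool_rot: [3.131, -0.262, 1.773]
force: [-4.7, -1.7, 26.3]
width: 0.2
gripper_force: 12.8
```

```bash
python3 -c "
from leaf import *
leaf()"
```

```text
14.7 [491.8  20.4  44.7] [-4.7 -1.7 26.3]
scene angle:count [(160, 774), (12, 652), (156, 178), (8, 157), (4, 35), (168, 19)]
side angle:count [(160, 876), (12, 714), (8, 310), (156, 202), (4, 81), (164, 3)]
```

At 26 N the leaf is against its stop. I'll take the hand away.

Request:
play_rows --series '[[[0, 0, 0.5, 0, 0, 0, 1], [0, -0.3, 1.5, 0, 0, 0, 1], [0, -0.8, 3, 0, 0, 0, 1], [0, -1, 4, 0, 0, 0, 1], [0, -1, 5, 0, 0, 0, 1], [0, -1, 5, 0, 0, 0, 1], [0, 0, 0, 0, 0, 0, 1]]]'

```text
clock: 15.68
eef_pos: [494.0, -23.1, 236.0]
tool_rot: [3.125, -0.256, 1.773]
force: [0.2, 0.4, -0.4]
width: -0.0
gripper_force: 0.0
```

```bash
python3 - <<'E'
from leaf import *
leaf()
for cam in("scene","side"):
    X,ok,im=cloud(cam); P=X[ok]; l=P[:,:2]-O; xp=l@ex; y=l@ey; z=P[:,2]
    for lo in(20,70):
        m=(abs(xp)<75)&(y*(1)>20)&(y<110)&(z>40)&(z<120)
    f=np.polyfit(y[m],z[m],1)
    for _ in range(5):
        g=m&(abs(z-np.polyval(f,y))<6); f=np.polyfit(y[g],z[g],1)
    print(cam,"leaf tilt",np.arctan(f[0]),f[1])
    for n,h in(("spine",40),("leaf_tab",84),("tin",0),("spool",0),("stamp",0)):
        r=place_of(n,cam); print(n,r[0]["p"],world(cam,r[0]["pixel"],z=h)) if r else None
    if cam=="scene": cv2.imwrite("pics/end.png",cv2.resize(im[150:310,250:460],(788,600))[:,:,::-1])
E
```

```text
15.675 [494.  -23.1 236. ] [ 0.2  0.4 -0.4]
scene angle:count [(160, 752), (12, 636), (156, 209), (8, 169), (4, 38), (168, 13)]
side angle:count [(160, 826), (12, 700), (8, 306), (156, 255), (4, 89), (164, 2)]
scene leaf tilt 0.3009149446875088 43.5648030985058
spine 0.65 [ 524.7 -105.5   40. ]
leaf_tab 0.73 [484.4  26.5  84. ]
tin 0.83 [551.9 138.6   0. ]
spool 0.89 [425.4 108.7   0. ]
stamp 0.83 [ 373.1 -158.     0. ]
side leaf tilt 0.2988229300853007 43.54861528835866
spine 0.89 [ 524.2 -108.9   40. ]
leaf_tab 0.73 [495.8  24.5  84. ]
tin 0.92 [544.4 127.1   0. ]
spool 0.6 [432.  102.3   0. ]
stamp 0.65 [ 375.2 -155.4    0. ]
```

View pics/end.png

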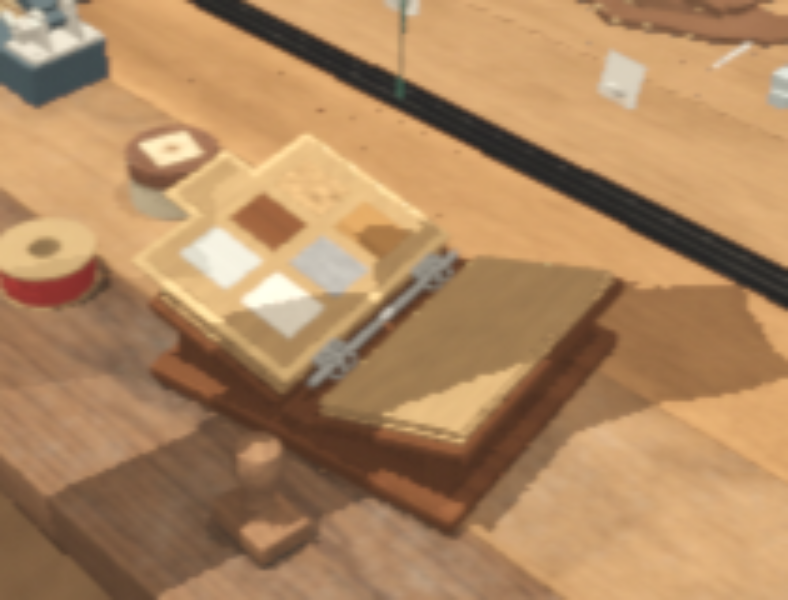

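The leaf lies flat on the left wing (tilt 0.300 rad), with its tab at crop px (210,185). The tin, spool, stamp and book are in the same pixel positions as before, and the hand is clear.

```bash
python3 -c "
from cell import workorder; print(workorder.finish_job())"
```

```text
the job is handed in; nothing more can be done
None
```

The leaf is turned over the spine and lies flat on the left wing (tilt 0.300 rad), the hand is clear, the book, tin, spool and stamp look unmoved in the images, and the job was handed in at about 16 s.

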